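# Fetch the sample jar from behind the reagent bottles

## Robot

A 6-joint arm with a two-finger parallel gripper is mounted at the origin on the work surface. World frame = base frame: x ahead of the robot, y to its left, z up, the work surface at z = 0. Lengths are in mm, angles in rad, forces in N, time in s.
With the tool pointing down it reaches from about 425 to 925 mm from the base axis. Payload 12.5 kg.
Tool frame: the origin (TCP) lies at the very end of the fingers, on their centre line; the grasp point (between the pads) lies 19 mm behind it; z points along the fingers, y is the direction in which the jaws open and shut (so a half turn about z gives the same grasp; the last joint's range is limited). The gripper opens to 85 mm and grips with 20 to 120 N. Pads are 22 mm wide; open, the fingers measure 114 mm over their backs; the gripper's body (76 mm by 85 mm) begins 54 mm behind the grasp point. The pads swing forward as they close: fully open they stand 13 mm farther back than shut.
Start: joints at [1.202, 0.491, 1.559, -0, 1.092, -0.106], TCP at [162.347, 603.563, 231.327] pointing down, gripper open.
Joint ranges: [-3.1, 3.1], [-0.84, 2.19], [0.05, 2.79], [-1.13, 4.28], [0.06, 2.93], [-2.69, 2.69]. Speed limits (rad/s): [2.22, 2.22, 2.79, 3.14, 3.14, 3.14].

## Interface

Orientations are given as a 3x3 rotation matrix whose columns are the frame's x, y, z axes.
In Python, from workcell import readout, optics, robot, nets gives the robot as it stands. The module is installed in compiled form; this text tells all that it offers.
- The arm moves only by the tool arm_command, never from a script. Its argument "deltas" is a list of rows, each a list of 3 entries, a list of its own where there are three numbers: the shift along the tool's x, y, z in mm, then the turn, a rotation vector about the tool's x, y, z in rad, then the finger opening in mm, from 0 to 85.4. In form: [[[x, y, z], [ax, ay, az], hand], ...]. A call has 1 to 20 rows; each row is the pose to reach, as a shift and turn from the pose commanded when the call began, along the tool's axes at that moment; what a row does not reach only later rows make up. A row lasts 1/12 s, in which the tool goes at most 41.7 mm and 7.16 degrees, less where a joint would pass 70% of its speed; a pose out of reach is approached as far as the arm can. A call with a gripper value outside its range is refused whole. The fingers move at their own pace and stop on an object; the grip force is fixed at half the most. Time passes only in rows, so rows that repeat a pose let the fingers close. It gives the time, the measured TCP pose, the force and the opening at its end, in the units of the state.
- readout.read_state(): the state, without advancing time (a new reading comes with each control period).
- optics.get_image(name): name is "side" or "top" or "wrist"; returns a dict with "img" (400x640x3 uint8, blue, green, red), "camera_matrix" (3x3 intrinsics, pixels), "R" (3x3) and "t" (3): a world point X has camera coordinates R X + t. Camera axes: x right, y down, z forward; pixel columns grow to the right and rows downward; lengths in mm; the calibration is good to about 2 mm. The wrist camera is an equidistant fisheye: a pixel r from the principal point sees the ray r / f radians off the axis. A picture is of the moment at which its call begins. There is no depth.
- robot.close_job(): hands the job in, once; it reports no verdict.
Trained networks look in the newest picture that a camera, given by its name, has taken for a name from the list of things; names that differ only in an ending like _2 or _b are one class to them, and where a whole thing is asked for, a point or a joint stands for the part that bears it (a point fixed in the world has none). Each returns a list of dicts, best first, with "score" (0 to 1); they miss things now and then, are a little off and sometimes report something else, mostly with a low value. They report only what shows in the picture. A call takes as long as a camera call. They do not tell look-alikes from the thing itself.
- nets.regions_of(name, camera): "region" (400x640 bool, what is visible of it) and "bbox" ([left, top, right, bottom] in pixels, round what is visible of it).
The state is a dict: "t": time; "joints": joint angles; "dq": joint speeds; "joint_torque": joint torques, N m; "eef_pos": TCP position; "tool_rot": TCP orientation; "force": force on the tool from outside, world axes, zero at the start; "ft_torque": the same for the moment, N m; "width": finger opening in mm.
Only numpy, scipy, OpenCV 4.12 (cv2) and the standard library are available. Lean on these libraries where they do the work, as an engineer would, in place of code of your own. Each camera call takes 0.05 s, during which the arm holds its last target. There are 200 camera calls.

## Task

The squat sample jar stands at the back of the grey storage tray, behind two tall reagent bottles. First move both bottles, standing upright, into the empty white side tray; then lift out the jar and set it down gently in the middle of the balance pan; then put each bottle back on the very spot in the storage tray where it stood at the start. Let nothing tip over, and leave the dish, the beaker and the tube rack where they are.

Things in the scene. Friction and masses are not known exactly. Their poses are not given: they have to be found in the camera images.
- wide_bottle: Wide-mouth white plastic reagent bottle, loose, about 0.22 kg, upright on one of the two front spots (robot's side) of the storage tray. Round: body 56 mm diameter up to 78 mm, then a short 40 mm neck, then a black screw cap 46 mm in diameter from 84 to 112 mm above the underside (full height). The cap is tight and will carry the bottle. Origin: centre of the underside; z up.
- narrow_bottle: Narrow-neck amber glass reagent bottle, loose, about 0.2 kg, upright on the other front spot (which bottle is left or right varies). Round: body 52 mm diameter up to 58 mm, shoulder sloping in to a 26 mm neck at 80 mm, then a tall slim black screw cap 28 mm in diameter from 86 to 124 mm above the underside (full height). The cap is tight and will carry the bottle. Origin: centre of the underside; z up.
- sample_jar: Squat sample jar of pale glass with a flat aluminium lid (fixed on), loose, about 0.12 kg: one plain cylinder 48 mm in diameter and 42 mm high. It stands at the back (far from the robot) of the storage tray, between and behind the two bottles, which leave no room for a gripper around it. Origin: centre of the underside; z up.
- storage_tray: Grey plastic spill tray, fixed, 170 mm (its x) by 250 mm (its y), floor 5 mm thick, rim 18 mm high and 5 mm thick. Three flat dark 62 mm round pads mark the standing spots: in front at (-30, 36) and (-30, -36) mm in its x, y, behind at (36, 0) mm. Bottles and jar start on them to 2 mm. Origin: centre of the underside; x points away from the robot at yaw 0.
- side_tray: Empty white plastic tray, fixed, 220 mm (its x) by 150 mm (its y), floor 5 mm thick, rim 18 mm high and 5 mm thick: room for both bottles one behind the other along x. To the left or the right of the storage tray. Origin: centre of the underside.
- balance: Top-pan laboratory balance, grey, fixed, on the other side of the storage tray. Housing 200 by 150 mm, 38 mm high, with a round steel pan 116 mm in diameter whose top is 48 mm above the bench; the pan does not yield. Origin: on the bench exactly under the pan's centre; the housing reaches from -125 to +75 mm in its x (display at -x) and 75 mm either way in y.
- dish: Bystander: small open white ceramic dish, loose, rim diameter 56 mm, 32 mm high, standing in a back corner of the storage tray. Leave it. Origin: centre of the underside.
- beaker: Bystander: empty glass beaker, loose, 52 mm in diameter, 65 mm high, standing in the other back corner of the storage tray. Leave it. Origin: centre of the underside.
- tube_rack: Bystander: aluminium test-tube rack with glass tubes, loose, 60 mm (its x) by 200 mm (its y), 101 mm high with the tubes, on the bench beyond the storage tray. Leave it. Origin: centre of the underside.
There are look-alikes about, which are no part of the job. Leave any turquoise look-alike of the narrow_bottle alone.

How it is judged (in metres and radians):
On the way, in this order (a step that is already met when the one before it is completed fails the run):
1. both bottles stand upright and released in the side tray (x of wide_bottle in the frame of side_tray between -0.08 and 0.08 m and y of wide_bottle in the frame of side_tray between -0.045 and 0.045 m and z of wide_bottle in the frame of side_tray between 0.001 and 0.01 m and linear speed of each of wide_bottle, narrow_bottle below 0.02 m/s and angle between each of wide_bottle, narrow_bottle's own z axis and vertical below 0.1 rad and contact force between each of wide_bottle, narrow_bottle and the fingers below 0.2 N and x of narrow_bottle in the frame of side_tray between -0.08 and 0.08 m and y of narrow_bottle in the frame of side_tray between -0.045 and 0.045 m and z of narrow_bottle in the frame of side_tray between 0.001 and 0.01 m), for 0.2 s.
2. the sample jar stands released in the middle of the balance pan (horizontal distance between sample_jar and balance below 0.015 m and z of sample_jar in the frame of balance between 0.044 and 0.053 m and linear speed of sample_jar below 0.02 m/s and angle between sample_jar's own z axis and vertical below 0.1 rad and contact force between sample_jar and the fingers below 0.2 N), for 0.2 s.
At the end, for the whole second after the job is handed in: The jar stands upright on the balance pan within 15 mm of its centre, each bottle stands upright in the storage tray within 15 mm of where it itself stood at the start, and all three are released and at rest (all of step 2 and distance of each of wide_bottle, narrow_bottle from where it was at the start of the episode below 0.015 m and linear speed of each of wide_bottle, narrow_bottle below 0.02 m/s and angle between each of wide_bottle, narrow_bottle's own z axis and vertical below 0.1 rad and contact force between each of wide_bottle, narrow_bottle and the fingers below 0.2 N); the robot touches nothing.
It fails at once if a bottle or the jar tipped by more than about 30 degrees (angle between any of wide_bottle, narrow_bottle, sample_jar's own z axis and vertical above 0.5 rad).
It fails at once if the dish, beaker or tube rack shifted by more than 20 mm (distance of any of dish, beaker, tube_rack from where it was at the start of the episode above 0.02 m).
It fails at once if the jar dropped onto the balance (falling freely over it faster than 0.5 m/s, a drop of over 13 mm) (horizontal distance between sample_jar and balance below 0.08 m and contact force between sample_jar and the fingers below 0.2 N and linear speed of sample_jar above 0.5 m/s).
It fails at once if the jar rammed onto the balance (contact force between sample_jar and balance above 40 N).
It also fails if it takes over 115 s, if anything falls off the work surface, if the arm or the gripper's body presses on something with over 40 N, if the wrist force passes 120 N, or if a joint passes its speed limit or range.

## Working session

There is one attempt and no reset: what is moved stays moved. The work goes in short steps, Python scripts to look and compute and a tool call to move; the robot and the scene stay as the last step left them, time stands still between calls to the robot, and variables do not carry over. Pictures are saved under pics/ and viewed, about 12 in all and at most 16, crops included, and the job is handed in when it is done.

Besides the shell and the picture viewer there is one more tool, called after "Call:" as name(argument=value, ...), one argument or row to a line, values as JSON. arm_command: Moves the arm, as the interface text tells. Its arguments: {"type":"object","properties":{"deltas":{"type":"array"}},"required":["deltas"]}

```bash
mkdir -p pics; ls; python3 - <<'E'
from workcell import readout, optics, nets
import cv2, numpy as np
s=readout.read_state(); print({k:np.round(v,3).tolist() for k,v in s.items()})
for n in ["top","side"]:
    d=optics.get_image(n); cv2.imwrite(f"pics/{n}0.png",d["img"])
    print(n,np.round(d["camera_matrix"],1).tolist(),np.round(d["R"],3).tolist(),np.round(d["t"],1).tolist())
    for o in "wide_bottle narrow_bottle sample_jar storage_tray side_tray balance dish beaker tube_rack".split():
        for r in nets.regions_of(o,n)[:3]:
            m=r["region"]; ys,xs=np.nonzero(m); print(o,round(r["score"],2),np.round(r["bbox"]).tolist(),m.sum(),round(xs.mean(),1),round(ys.mean(),1))
E
```

```text
pics
{'t': 0.0, 'joints': [1.202, 0.492, 1.559, 0.0, 1.092, -0.106], 'dq': [-0.0, -0.0, -0.001, 0.0, -0.0, 0.002], 'joint_torque': [0.0, -61.845, -26.159, -0.0, 0.004, -0.0], 'eef_pos': [162.273, 603.342, 230.718], 'tool_rot': [[-0.966, 0.26, -0.0], [0.26, 0.966, -0.001], [0.0, -0.001, -1.0]], 'force': [-0.02, -0.794, 0.627], 'ft_torque': [0.023, -0.002, 0.073], 'width': 85.698}
top [[447.4, 0.0, 319.5], [0.0, 447.4, 203.6], [0.0, 0.0, 1.0]] [[0.018, -1.0, 0.004], [-0.99, -0.018, -0.14], [0.14, -0.001, -0.99]] [8.1, 576.4, 930.4]
wide_bottle 0.68 [316.0, 194.0, 345.0, 226.0] 621 331.2 209.4
narrow_bottle 0.98 [335.0, 286.0, 358.0, 309.0] 510 347.9 297.4
narrow_bottle 0.94 [291.0, 203.0, 312.0, 226.0] 494 298.5 213.3
narrow_bottle 0.87 [286.0, 268.0, 308.0, 291.0] 453 295.1 279.9
sample_jar 0.6 [300.0, 167.0, 326.0, 196.0] 463 312.1 182.8
storage_tray 0.59 [256.0, 160.0, 378.0, 246.0] 6099 313.6 202.9
side_tray 0.89 [123.0, 202.0, 226.0, 322.0] 7118 174.6 260.1
balance 0.85 [443.0, 226.0, 545.0, 334.0] 6964 493.4 279.9
dish 0.65 [338.0, 168.0, 363.0, 187.0] 404 349.5 176.5
dish 0.31 [
[... 421 characters left out ...]
0, 213.0] 1093 320.9 184.4
narrow_bottle 0.95 [284.0, 147.0, 312.0, 194.0] 834 297.4 173.6
narrow_bottle 0.91 [239.0, 175.0, 262.0, 229.0] 1015 249.7 203.8
narrow_bottle 0.73 [259.0, 211.0, 289.0, 268.0] 1090 271.8 239.5
sample_jar 0.42 [332.0, 168.0, 334.0, 175.0] 25 333.4 171.0
storage_tray 0.71 [259.0, 157.0, 379.0, 234.0] 3000 318.4 198.1
side_tray 0.73 [152.0, 136.0, 252.0, 192.0] 3238 199.0 163.4
balance 0.81 [352.0, 272.0, 472.0, 400.0] 10410 415.8 337.6
balance 0.26 [260.0, 161.0, 382.0, 231.0] 2827 318.2 198.8
dish 0.74 [341.0, 178.0, 366.0, 198.0] 347 354.6 186.9
tube_rack 0.86 [328.0, 122.0, 406.0, 179.0] 2692 367.7 149.2
tube_rack 0.71 [343.0, 177.0, 367.0, 200.0] 350 354.9 186.9
```

```bash
python3 - <<'E'
import cv2
a=cv2.imread("pics/top0.png")[80:350,110:560]
cv2.imwrite("pics/v1.png",cv2.resize(a,None,fx=1.75,fy=1.75,interpolation=cv2.INTER_CUBIC))
b=cv2.imread("pics/side0.png")[110:400,140:480]
cv2.imwrite("pics/v2.png",cv2.resize(b,None,fx=2,fy=2,interpolation=cv2.INTER_CUBIC))
E
```

```text
(no output)
```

View pics/v1.png

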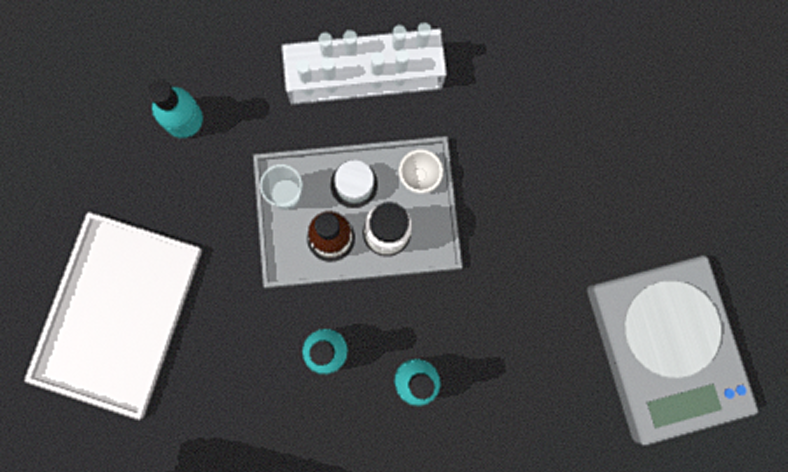

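View pics/v2.png

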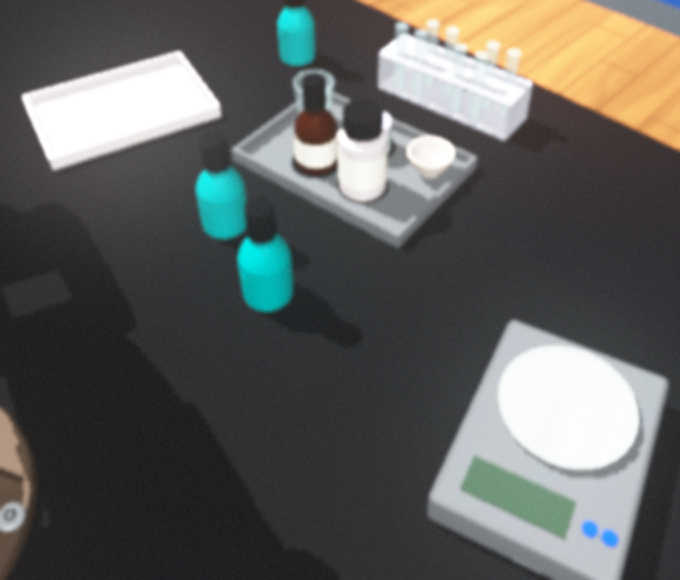

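Two views seen. The targets are the amber bottle at top px (298,213), the white bottle with the black cap at (331,209), and the jar with the silver lid at (312,183). Turquoise look-alikes stand at (295,280), (348,297) and (210,140). I'm leaving those alone, and I'll steer clear of them when moving. Next I fit models to the masks to get poses.

```bash
cat > h.py <<'E'
import numpy as np, cv2
from scipy.optimize import minimize
from workcell import readout, optics, nets
def cyl(prof,n=40):
    a=np.linspace(0,2*np.pi,n,endpoint=False)
    return np.vstack([np.c_[d/2*np.cos(a),d/2*np.sin(a),0*a+z] for d,z in prof])
def box(x0,x1,y0,y1,h): return np.array([[x,y,z] for x in(x0,x1) for y in(y0,y1) for z in(0,h)],float)
M=dict(wide_bottle=cyl([(56,0),(56,78),(46,112)]),narrow_bottle=cyl([(52,0),(52,58),(28,86),(28,124)]),
 sample_jar=cyl([(48,0),(48,42)]),dish=cyl([(40,0),(56,32)]),beaker=cyl([(52,0),(52,65)]),
 storage_tray=box(-85,85,-125,125,18),side_tray=box(-110,110,-75,75,18),balance=box(-125,75,-75,75,38),tube_rack=box(-30,30,-100,100,75))
Z0=dict(wide_bottle=5.5,narrow_bottle=5.5,sample_jar=5.5,dish=5,beaker=5)
def place(P,x,y,z,yaw=0):
    c,s=np.cos(yaw),np.sin(yaw); return P@np.array([[c,s,0],[-s,c,0],[0,0,1]])+[x,y,z]
def proj(d,P):
    C=P@np.asarray(d["R"]).T+d["t"]; K=d["camera_matrix"]
    if d.get("fish"):
        r=np.hypot(C[:,0],C[:,1])+1e-9; th=np.arctan2(r,C[:,2]); u=np.c_[C[:,0]/r*th,C[:,1]/r*th]
    else: u=C[:,:2]/C[:,2:]
    return u*[K[0,0],K[1,1]]+[K[0,2],K[1,2]]
def unproj(d,px,z):
    K=d["camera_matrix"]; u=(np.asarray(px,float)-[K[0,2],K[1,2]])/[K[0,0],K[1,1]]
    if d.get("fish"):
        th=np.hypot(*u); v=np.r_[u/(th+1e-12)*np.sin(th),np.cos(th)]
    else: v=np.r_[u,1]
    R=np.asarray(d["R"]); o=-R.T@d["t"]; w=R.T@v; return (o+w*(z-o[2])/w[2])[:2]
def img(n):
    d=dict(optics.get_image(n)); d["fish"]=n=="wrist"; return d
def fit(name,views,x0,yaw=False,hull=True):
    """views: list of (cam dict, mask). IoU of projected hull to mask hull"""
    S=4
    T=[]
    for d,m in views:
        c=np.argwhere(m)[:,::-1].astype(np.float32)
        if hull: c=cv2.convexHull(c)[:,0]
        x,y=c.min(0)-25; w,h=(c.max(0)-c.min(0)+50).astype(int)*S
        t=np.zeros((h,w),np.uint8); o=np.array([x,y])
        if hull: cv2.fillConvexPoly(t,((c+0-o)*S).round().astype(np.int32),1)
        T.append((d,t,o))
    def f(p):
        e=0
        for d,t,o in T:
            q=proj(d,place(M[name],p[0],p[1],Z0.get(name,0),p[2]/100 if yaw else 0))
            g=np.zeros_like(t); hh=cv2.convexHull(q.astype(np.float32))[:,0]
            cv2.fillConvexPoly(g,((hh-o)*S*16).round().astype(np.int32),1,shift=4)
            e+=1-(g&t).sum()/((g|t).sum())
        return e
    sim=np.array([x0]+[np.array(x0)+v for v in np.eye(len(x0))*[15,15,15][:len(x0)]])
    best=minimize(f,x0,method="Nelder-Mead",options=dict(initial_simplex=sim,xatol=.1,fatol=1e-4))
    best=minimize(f,best.x,method="Nelder-Mead",options=dict(initial_simplex=best.x+(sim-sim[0])*.4,xatol=.05,fatol=1e-5))
    return best.x,best.fun
E
python3 - <<'E'
from h import *
D={n:img(n) for n in("top","side")}
R=lambda o,n,px:min([r for r in nets.regions_of(o,n) if r["region"].sum()>100],key=lambda r:np.hypot(*(np.argwhere(r["region"]).mean(0)[::-1]-px)))["region"]
T=dict(wide_bottle=((331,209),(321,184)),narrow_bottle=((298,213),(297,174)),sample_jar=((312,183),None),dish=((349,176),(354,187)),beaker=((270,186),None),
 storage_tray=((314,203),None),side_tray=((175,260),(199,163)),balance=((493,280),(416,338)),tube_rack=((317,117),(367,149)))
yaw0=dict(storage_tray=.1,side_tray=-.25,balance=.2,tube_rack=.1)
for o,(a,b) in T.items():
    vs=[(D["top"],R(o,"top",a))]+([(D["side"],R(o,"side",b))] if b else [])
    x0=list(unproj(D["top"],a,30))+([yaw0[o]*100] if o in yaw0 else [])
    for sub in ([vs] if len(vs)==1 else [vs,vs[:1],vs[1:]]):
        x,f=fit(o,sub,x0,o in yaw0); print(o,len(sub),np.round(x,1).tolist(),round(f,3))
for px in [(295,280),(348,297)]: print("turq cap",unproj(D["top"],px,110))
for z,px in [(48,(110+673/1.75,80+329/1.75))]: print("pan",unproj(D["top"],px,z))
for n,px in [("amber cap",(110+329/1.75,80+225/1.75)),("white cap",(110+390/1.75,80+222/1.75))]: print(n,unproj(D["top"],px,125))
for n,px in dict(TL=(254,156),TR=(447,138),BR=(461,267),BL=(265,286)).items():
    print(n,unproj(D["top"],(110+px[0]/1.75,80+px[1]/1.75),18).round(1))
E
```

```text
Traceback (most recent call last):
ValueError: min() iterable argument is empty
```

```bash
cat > m.py <<'E'
from h import *
D={n:img(n) for n in("top","side")}
def R(o,n,px):
    for _ in range(3):
        c=[(np.hypot(*(np.argwhere(r["region"]).mean(0)[::-1]-px)),r["region"]) for r in nets.regions_of(o,n) if r["region"].sum()>100]
        c=[k for k in c if k[0]<12]
        if c: return min(c,key=lambda k:k[0])[1]
        D[n]=img(n)
T=dict(wide_bottle=((331,209),(321,184)),narrow_bottle=((298,213),(297,174)),sample_jar=((312,183),None),dish=((349,176),(354,187)),beaker=((270,186),None),
 storage_tray=((314,203),None),side_tray=((175,260),(199,163)),balance=((493,280),(416,338)),tube_rack=((317,117),(367,149)))
yaw0=dict(storage_tray=.1,side_tray=-.25,balance=.2,tube_rack=.1)
for o,(a,b) in T.items():
    vs=[(D[n],R(o,n,p)) for n,p in (("top",a),("side",b)) if p]
    vs=[v for v in vs if v[1] is not None]
    x0=list(unproj(D["top"],a,30))+([yaw0[o]*100] if o in yaw0 else [])
    if not vs: print(o,"missing"); continue
    for sub in ([vs] if len(vs)==1 else [vs,vs[:1],vs[1:]]):
        x,f=fit(o,sub,x0,o in yaw0); print(o,len(sub),np.round(x,1).tolist(),round(f,3))
for px in [(295,280),(348,297)]: print("turq cap",unproj(D["top"],px,110))
for z,px in [(48,(110+673/1.75,80+329/1.75))]: print("pan",unproj(D["top"],px,z))
for n,px in [("amber cap",(110+329/1.75,80+225/1.75)),("white cap",(110+390/1.75,80+222/1.75))]: print(n,unproj(D["top"],px,125))
for n,px in dict(TL=(254,156),TR=(447,138),BR=(461,267),BL=(265,286)).items():
    print(n,unproj(D["top"],(110+px[0]/1.75,80+px[1]/1.75),18).round(1))
E
python3 m.py
```

```text
wide_bottle 2 [561.9, -6.7] 0.128
wide_bottle 1 [560.9, -6.4] 0.067
wide_bottle 1 [565.4, -3.5] 0.047
narrow_bottle 2 [554.8, 64.4] 0.209
narrow_bottle 1 [555.4, 64.9] 0.073
narrow_bottle 1 [558.5, 66.3] 0.131
sample_jar 1 [621.8, 36.7] 0.126
dish 2 [637.2, -46.0] 0.377
dish 1 [637.2, -46.6] 0.074
dish 1 [643.0, -42.9] 0.295
beaker 1 [608.5, 123.7] 0.24
storage_tray 1 [587.4, 32.6, 11.4] 0.006
side_tray 2 [453.0, 333.8, -29.5] 0.038
side_tray 1 [452.4, 333.5, -29.0] 0.012
side_tray 1 [454.1, 334.4, -30.1] 0.017
balance 2 [447.1, -352.6, 28.0] 0.086
balance 1 [446.9, -354.2, 26.5] 0.027
balance 1 [450.0, -351.4, 28.4] 0.049
tube_rack 2 [774.7, 28.2, 13.1] 0.205
tube_rack 1 [772.9, 27.1, 13.5] 0.061
tube_rack 1 [776.8, 30.4, 13.1] 0.127
turq cap [413.84834953  63.98088733]
turq cap [382.88275277 -40.50340954]
pan [ 444.45538263 -354.05406648]
amber cap [553.56490257  60.84381368]
white cap [558.23933303  -7.99887706]
TL [654.9 164.2]
TR [683.2 -83.3]
BR [ 517.2 -101.5]
BL [488.9 144.1]
```

The tray fit is very good (IoU 0.99), and its predicted pad positions match the bottle and jar fits to within about 2 mm. I'll move above the bottles and check with the wrist camera.

```bash
cat > go.py <<'E'
# usage: go.py x y z theta  -> shift (tool axes, mm) and turn about tool z from the current pose
import sys, numpy as np
from workcell import readout
s=readout.read_state(); R=np.array(s["tool_rot"]); p=s["eef_pos"]; th=np.arctan2(R[1,1],R[0,1])
a=list(map(float,sys.argv[1:]))
print("t",round(s["t"],2),"pos",np.round(p,1),"th",round(th,3),"w",round(s["width"],1),"F",np.round(s["force"],1))
for i in range(0,len(a),4):
    x,y,z,t=a[i:i+4]; print(np.round(R.T@(np.array([x,y,z])-p),1).tolist(),"turn z",round((th-t+np.pi/2)%np.pi-np.pi/2,3))
E
python3 go.py 550 30 260 .114
```

```text
t 2.15 pos [162.3 603.6 231.3] th 1.308 w 85.6 F [ 0.8  0.4 -0.3]
[-523.4, -453.2, -28.7] turn z 1.194
```

Call:
arm_command(
  deltas=[
    [[-523,-453,-29],[0,0,1.194],85],
    [[-523,-453,-29],[0,0,1.194],85],
    [[-523,-453,-29],[0,0,1.194],85],
    [[-523,-453,-29],[0,0,1.194],85],
    [[-523,-453,-29],[0,0,1.194],85],
    [[-523,-453,-29],[0,0,1.194],85],
    [[-523,-453,-29],[0,0,1.194],85],
    [[-523,-453,-29],[0,0,1.194],85],
    [[-523,-453,-29],[0,0,1.194],85],
    [[-523,-453,-29],[0,0,1.194],85],
    [[-523,-453,-29],[0,0,1.194],85],
    [[-523,-453,-29],[0,0,1.194],85],
    [[-523,-453,-29],[0,0,1.194],85],
    [[-523,-453,-29],[0,0,1.194],85],
    [[-523,-453,-29],[0,0,1.194],85],
    [[-523,-453,-29],[0,0,1.194],85],
    [[-523,-453,-29],[0,0,1.194],85],
    [[-523,-453,-29],[0,0,1.194],85],
    [[-523,-453,-29],[0,0,1.194],85],
    [[-523,-453,-29],[0,0,1.194],85],
  ],
)

```text
t: 3.82
eef_pos: [549.3, 30.5, 260.1]
tool_rot: [[-0.113, 0.994, -0.001], [0.994, 0.113, 0.0], [0.0, -0.001, -1.0]]
force: [0.1, -0.5, 0.2]
width: 85.0
```

```bash
python3 go.py 550 30 260 .114; python3 - <<'E'
from h import *
d=img("wrist"); cv2.imwrite("pics/w1.png",d["img"])
print(np.round(d["camera_matrix"],1).tolist(), "cam pos",np.round(-np.array(d["R"]).T@d["t"],1))
G=dict(wide_bottle=(561.5,-6.3),narrow_bottle=(554.5,65),sample_jar=(622.5,36.7),beaker=(610,120),dish=(637,-46))
v=d["img"].copy()
for o,g in G.items():
    q=proj(d,place(M[o],*g,Z0[o])); cv2.polylines(v,[cv2.convexHull(q.astype(np.float32)).round().astype(int)],True,(0,255,0))
    for r in nets.regions_of(o,"wrist")[:2]:
        m=r["region"]
        if m.sum()<200: continue
        x,f=fit(o,[(d,m)],list(g)); print(o,round(r["score"],2),np.round(r["bbox"]).tolist(),x.round(1),round(f,3))
cv2.imwrite("pics/w1o.png",v)
E
```

```text
t 3.82 pos [549.3  30.5 260.1] th 0.114 w 85.0 F [ 0.1 -0.5  0.2]
[-0.6, 0.6, 0.1] turn z -0.0
[[309.7, 0.0, 321.3], [0.0, 309.7, 194.3], [0.0, 0.0, 1.0]] cam pos [541.7  98.  401.3]
wide_bottle 0.97 [305.0, 174.0, 360.0, 243.0] [563.2  -5.8] 0.07
narrow_bottle 0.84 [307.0, 116.0, 358.0, 164.0] [556.6  63.9] 0.039
narrow_bottle 0.84 [149.0, 187.0, 214.0, 247.0] [554.5  65. ] 1.0
sample_jar 0.56 [362.0, 146.0, 404.0, 189.0] [625.2  36.2] 0.033
beaker 0.85 [361.0, 76.0, 412.0, 119.0] [611.1 121.8] 0.159
dish 0.67 [367.0, 213.0, 401.0, 253.0] [640.1 -48.6] 0.117
```

View pics/w1o.png

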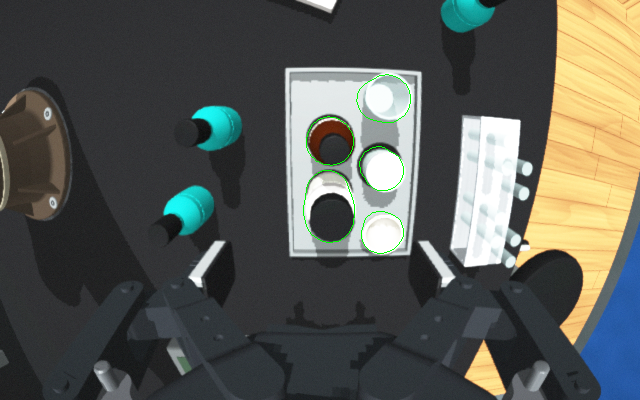

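The wrist view shows the amber bottle at px (332,140), the white one at (330,207), the jar at (381,168), and turquoise bottles at (213,130) and (185,212). The projected models sit on the real objects. I'm descending on the amber bottle first.

```bash
python3 go.py 556 64.6 170 .114 556 64.6 92 .114
```

```text
t 4.12 pos [549.4  31.  260.5] th 0.115 w 85.2 F [ 0.1  0.1 -0.9]
[32.6, 10.3, 90.5] turn z 0.001
[32.6, 10.3, 168.5] turn z 0.001
```

Call:
arm_command(
  deltas=[
    [[32.6,10.3,30],[0,0,0],85],
    [[32.6,10.3,60],[0,0,0],85],
    [[32.6,10.3,90],[0,0,0],85],
    [[32.6,10.3,90],[0,0,0],85],
    [[32.6,10.3,110],[0,0,0],85],
    [[32.6,10.3,130],[0,0,0],85],
    [[32.6,10.3,145],[0,0,0],85],
    [[32.6,10.3,158],[0,0,0],85],
    [[32.6,10.3,168],[0,0,0],85],
    [[32.6,10.3,168],[0,0,0],85],
  ],
)

```text
t: 4.95
eef_pos: [556.0, 63.8, 91.8]
tool_rot: [[-0.114, 0.994, -0.001], [0.994, 0.114, 0.0], [0.0, -0.001, -1.0]]
force: [-0.1, 0.6, -0.1]
width: 84.8
```

```bash
python3 go.py; python3 - <<'E'
from h import *
d=img("wrist"); cv2.imwrite("pics/w2.png",d["img"])
e=img("side"); 
cv2.imwrite("pics/w2c.png",np.hstack([d["img"][60:360,150:500],cv2.resize(e["img"][110:260,200:400],(400,300),interpolation=cv2.INTER_CUBIC)]))
E
```

```text
t 4.95 pos [556.   63.8  91.8] th 0.114 w 84.8 F [-0.1  0.6 -0.1]
```

View pics/w2c.png

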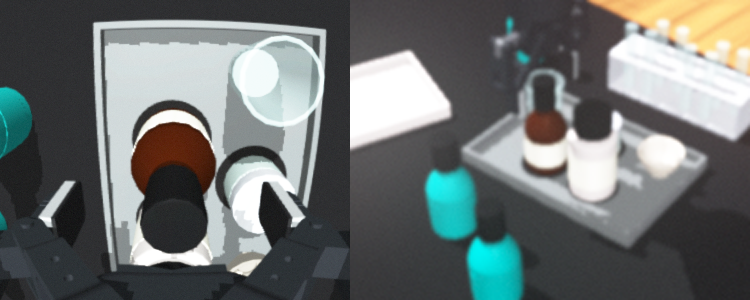

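```bash
python3 - <<'E'
from h import *
s=readout.read_state(); p=np.array(s["eef_pos"]); R=np.array(s["tool_rot"])
for n,o,k in(("wrist",(150,60),1),("side",(200,110),2)):
    d=img(n)
    for z in (0,-19,-38): print(n,z,((proj(d,np.array([p+R@[0,y,z] for y in(-42,0,42)]))-o)*k).round(0).tolist())
    g=d["img"]
d=img("wrist"); 
for r in nets.regions_of("narrow_bottle","wrist")[:2]: print(r["score"],r["bbox"],fit("narrow_bottle",[(d,r["region"])],[556,64.6])) 
E
```

```text
wrist 0 [[90.0, 188.0], [171.0, 189.0], [253.0, 188.0]]
wrist -19 [[80.0, 205.0], [171.0, 207.0], [262.0, 205.0]]
wrist -38 [[68.0, 227.0], [171.0, 230.0], [274.0, 227.0]]
side 0 [[171.0, 121.0], [195.0, 103.0], [217.0, 87.0]]
side -19 [[170.0, 107.0], [194.0, 90.0], [217.0, 73.0]]
side -38 [[169.0, 93.0], [194.0, 76.0], [216.0, 60.0]]
0.83 [52.5, 258.2, 160.4, 357.7] (array([556. ,  64.6]), np.float64(1.0))
0.83 [498.1, 0.0, 585.7, 29.3] (array([556. ,  64.6]), np.float64(1.0))
```

Call:
arm_command(
  deltas=[
    [[2,0,0],[0,0,0],85],
    [[2,0,0],[0,0,0],24],
    [[2,0,0],[0,0,0],24],
    [[2,0,0],[0,0,0],24],
    [[2,0,0],[0,0,0],24],
    [[2,0,0],[0,0,0],24],
    [[2,0,0],[0,0,0],24],
    [[2,0,0],[0,0,0],24],
    [[2,0,0],[0,0,0],24],
    [[2,0,0],[0,0,0],24],
    [[2,0,0],[0,0,0],24],
  ],
)

```text
t: 6.17
eef_pos: [556.2, 65.8, 92.4]
tool_rot: [[-0.114, 0.994, 0.001], [0.994, 0.114, 0.0], [0.0, 0.001, -1.0]]
force: [1.2, 0.0, 2.9]
width: 26.8
```

Call:
arm_command(
  deltas=[
    [[0,0,-4],[0,0,0],10],
    [[0,0,-14],[0,0,0],10],
    [[0,0,-34],[0,0,0],10],
    [[0,0,-60],[0,0,0],10],
    [[0,0,-86],[0,0,0],10],
    [[0,0,-112],[0,0,0],10],
    [[0,0,-130],[0,0,0],10],
    [[0,0,-138],[0,0,0],10],
  ],
)

```text
t: 6.83
eef_pos: [556.4, 65.8, 233.5]
tool_rot: [[-0.114, 0.994, 0.004], [0.994, 0.114, 0.0], [-0.0, 0.004, -1.0]]
force: [-0.4, -0.7, -1.3]
width: 26.9
```

```bash
python3 go.py 410 347 230 1.276
```

```text
t 6.83 pos [556.4  65.8 233.5] th 0.114 w 26.9 F [-0.4 -0.7 -1.3]
[296.0, -113.5, 3.0] turn z -1.162
```

Call:
arm_command(
  deltas=[
    [[10,-4,0],[0,0,-0.05],10],
    [[30,-12,0],[0,0,-0.14],10],
    [[56,-22,0],[0,0,-0.24],10],
    [[84,-32,0],[0,0,-0.35],10],
    [[112,-43,0],[0,0,-0.46],10],
    [[140,-54,0],[0,0,-0.57],10],
    [[168,-64,0],[0,0,-0.68],10],
    [[196,-75,0],[0,0,-0.79],10],
    [[224,-86,0],[0,0,-0.9],10],
    [[250,-96,0],[0,0,-1.0],10],
    [[272,-104,0],[0,0,-1.08],10],
    [[288,-110,0],[0,0,-1.13],10],
    [[296,-113,0],[0,0,-1.162],10],
    [[296,-113,0],[0,0,-1.162],10],
    [[296,-113,0],[0,0,-1.162],10],
  ],
)

```text
t: 8.08
eef_pos: [410.0, 346.7, 230.0]
tool_rot: [[-0.957, 0.291, -0.0], [0.291, 0.957, -0.001], [0.0, -0.001, -1.0]]
force: [0.3, -0.5, -2.1]
width: 27.0
```

```bash
python3 go.py 410 347 92.5 1.276
```

```text
t 8.08 pos [410.  346.7 230. ] th 1.275 w 27.0 F [ 0.3 -0.5 -2.1]
[0.1, 0.4, 137.5] turn z -0.001
```

Call:
arm_command(
  deltas=[
    [[0,0,10],[0,0,0],10],
    [[0,0,32],[0,0,0],10],
    [[0,0,58],[0,0,0],10],
    [[0,0,84],[0,0,0],10],
    [[0,0,106],[0,0,0],10],
    [[0,0,122],[0,0,0],10],
    [[0,0,130],[0,0,0],10],
    [[0,0,134],[0,0,0],10],
    [[0,0,137],[0,0,0],10],
    [[0,0,137],[0,0,0],10],
    [[0,0,137],[0,0,0],10],
  ],
)

```text
t: 9.0
eef_pos: [410.4, 347.1, 94.0]
tool_rot: [[-0.957, 0.291, 0.001], [0.291, 0.957, 0.001], [-0.001, 0.001, -1.0]]
force: [0.3, -0.8, -2.0]
width: 26.7
```

```bash
python3 - <<'E'
from h import *
d=img("wrist"); e=img("side")
cv2.imwrite("pics/w3c.png",np.hstack([d["img"][60:360,150:500],cv2.resize(e["img"][80:230,130:330],(400,300),interpolation=cv2.INTER_CUBIC)]))
E
```

```text
(no output)
```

View pics/w3c.png

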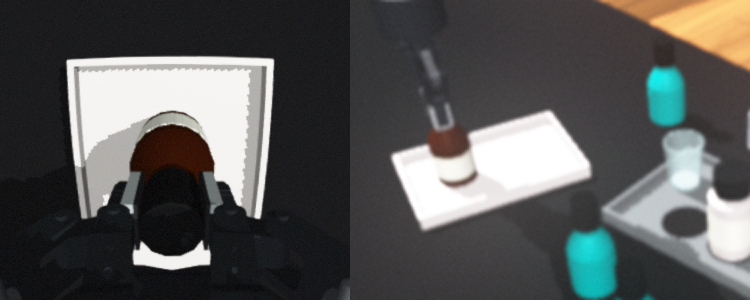

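The amber bottle hangs upright inside the side tray, at crop px (172,150) in the wrist view and (455,155) in the side view. I'll ease it down until it touches.

Call:
arm_command(
  deltas=[
    [[0,0,1],[0,0,0],10],
    [[0,0,1],[0,0,0],10],
    [[0,0,1],[0,0,0],10],
  ],
)

```text
t: 9.35
eef_pos: [410.1, 347.1, 92.5]
tool_rot: [[-0.957, 0.29, 0.0], [0.29, 0.957, 0.0], [-0.0, 0.0, -1.0]]
force: [-0.1, 0.1, -1.7]
width: 26.8
```

Call:
arm_command(
  deltas=[
    [[0,0,1],[0,0,0],10],
    [[0,0,1],[0,0,0],10],
    [[0,0,1],[0,0,0],10],
  ],
)

```text
t: 9.6
eef_pos: [410.3, 347.3, 92.3]
tool_rot: [[-0.957, 0.29, 0.001], [0.29, 0.957, 0.001], [-0.001, 0.001, -1.0]]
force: [-1.8, -0.2, 10.2]
width: 27.2
```

Call:
arm_command(
  deltas=[
    [[0,0,0],[0,0,0],30],
    [[0,0,0],[0,0,0],40],
    [[0,0,0],[0,0,0],60],
    [[0,0,0],[0,0,0],80],
    [[0,0,0],[0,0,0],80],
    [[0,0,0],[0,0,0],80],
    [[0,0,-10],[0,0,0],80],
    [[0,0,-30],[0,0,0],80],
    [[0,0,-60],[0,0,0],80],
    [[0,0,-95],[0,0,0],80],
    [[0,0,-130],[0,0,0],80],
    [[0,0,-145],[0,0,0],80],
    [[0,0,-145],[0,0,0],80],
  ],
)

```text
t: 10.68
eef_pos: [411.0, 347.7, 240.8]
tool_rot: [[-0.957, 0.29, 0.006], [0.29, 0.957, 0.004], [-0.004, 0.005, -1.0]]
force: [0.1, -0.7, 1.4]
width: 80.1
```

```bash
python3 go.py 562.5 -5 230 .114; python3 - <<'E'
from h import *
d=img("top"); e=img("side")
for n,d in(("top",d),("side",e)):
    for r in nets.regions_of("narrow_bottle",n):
        if r["region"].sum()<200: continue
        x,f=fit("narrow_bottle",[(d,r["region"])],[410,347]); print(n,r["bbox"],x.round(1),round(f,3))
E
```

```text
t 10.68 pos [411.  347.7 240.8] th 1.276 w 80.1 F [ 0.1 -0.7  1.4]
[-247.4, -293.5, 10.3] turn z 1.162
top [142.8, 267.9, 179.0, 293.4] [410.4 345.8] 0.086
top [195.4, 126.5, 226.0, 159.5] [410. 347.] 1.0
top [335.2, 285.8, 360.1, 310.8] [410. 347.] 1.0
top [283.6, 269.1, 310.3, 293.9] [410. 347.] 1.0
side [280.3, 96.8, 297.4, 139.9] [410. 347.] 1.0
side [257.5, 209.9, 286.8, 265.9] [410. 347.] 1.0
side [166.6, 128.0, 195.5, 172.9] [413.1 351.4] 0.121
side [237.7, 178.2, 263.0, 229.8] [410. 347.] 1.0
```

Call:
arm_command(
  deltas=[
    [[-247,-293,8],[0,0,1.162],80],
    [[-247,-293,8],[0,0,1.162],80],
    [[-247,-293,8],[0,0,1.162],80],
    [[-247,-293,8],[0,0,1.162],80],
    [[-247,-293,8],[0,0,1.162],80],
    [[-247,-293,8],[0,0,1.162],80],
    [[-247,-293,8],[0,0,1.162],80],
    [[-247,-293,8],[0,0,1.162],80],
    [[-247,-293,8],[0,0,1.162],80],
    [[-247,-293,8],[0,0,1.162],80],
    [[-247,-293,8],[0,0,1.162],80],
    [[-247,-293,8],[0,0,1.162],80],
    [[-247,-293,8],[0,0,1.162],80],
  ],
)

```text
t: 11.97
eef_pos: [560.6, -4.1, 227.6]
tool_rot: [[-0.116, 0.993, -0.002], [0.993, 0.116, 0.0], [0.001, -0.002, -1.0]]
force: [-0.6, 0.4, 0.3]
width: 80.4
```

```bash
python3 go.py 562.5 -5 84.5 .114; python3 - <<'E'
from h import *
d=img("wrist"); cv2.imwrite("pics/w4.png",d["img"])
for o,g in dict(wide_bottle=(562,-6),sample_jar=(624,36)).items():
    for r in nets.regions_of(o,"wrist")[:2]:
        if r["region"].sum()<200: continue
        x,f=fit(o,[(d,r["region"])],list(g)); print(o,r["bbox"],x.round(1),round(f,3))
E
```

```text
t 11.97 pos [560.6  -4.1 227.6] th 0.116 w 80.4 F [-0.6  0.4  0.3]
[-1.2, 2.0, 143.1] turn z 0.002
wide_bottle [296.9, 149.1, 354.4, 221.4] [563.4  -5.8] 0.052
sample_jar [359.8, 122.6, 406.5, 168.8] [625.1  35. ] 0.066
```

Call:
arm_command(
  deltas=[
    [[-1.2,2.2,15],[0,0,0],80],
    [[-1.2,2.2,45],[0,0,0],80],
    [[-1.2,2.2,75],[0,0,0],80],
    [[-1.2,2.2,100],[0,0,0],80],
    [[-1.2,2.2,120],[0,0,0],80],
    [[-1.2,2.2,134],[0,0,0],80],
    [[-1.2,2.2,143],[0,0,0],80],
    [[-1.2,2.2,143],[0,0,0],80],
    [[-1.2,2.2,143],[0,0,0],60],
    [[-1.2,2.2,143],[0,0,0],40],
    [[-1.2,2.2,143],[0,0,0],30],
    [[-1.2,2.2,143],[0,0,0],30],
    [[-1.2,2.2,143],[0,0,0],30],
    [[-1.2,2.2,143],[0,0,0],30],
    [[-1.2,2.2,143],[0,0,0],30],
    [[-1.2,2.2,143],[0,0,0],30],
  ],
)

```text
t: 13.45
eef_pos: [564.1, -6.0, 86.7]
tool_rot: [[-0.114, 0.994, 0.002], [0.994, 0.114, -0.0], [-0.0, 0.002, -1.0]]
force: [-1.5, 0.9, 6.2]
width: 44.9
```

Call:
arm_command(
  deltas=[
    [[0,0,-3],[0,0,0],30],
    [[0,0,-6],[0,0,0],30],
    [[0,0,-6],[0,0,0],30],
    [[0,0,-6],[0,0,0],30],
  ],
)

```text
t: 13.78
eef_pos: [563.7, -6.1, 91.6]
tool_rot: [[-0.114, 0.994, 0.001], [0.994, 0.114, 0.0], [-0.0, 0.001, -1.0]]
force: [1.3, -1.0, -1.3]
width: 44.6
```

```bash
python3 go.py 496 321 225 1.276
```

```text
t 13.78 pos [563.7  -6.1  91.6] th 0.114 w 44.6 F [ 1.3 -1.  -1.3]
[332.6, -30.0, -133.4] turn z -1.162
```

Call:
arm_command(
  deltas=[
    [[0,0,-10],[0,0,0],30],
    [[0,0,-30],[0,0,0],30],
    [[0,0,-56],[0,0,0],30],
    [[0,0,-84],[0,0,0],30],
    [[6,0,-110],[0,0,-0.03],30],
    [[24,-2,-125],[0,0,-0.1],30],
    [[50,-5,-133],[0,0,-0.19],30],
    [[80,-8,-133],[0,0,-0.3],30],
    [[110,-10,-133],[0,0,-0.41],30],
    [[140,-13,-133],[0,0,-0.52],30],
    [[170,-16,-133],[0,0,-0.63],30],
    [[200,-19,-133],[0,0,-0.74],30],
    [[230,-21,-133],[0,0,-0.85],30],
    [[260,-24,-133],[0,0,-0.95],30],
    [[290,-26,-133],[0,0,-1.05],30],
    [[312,-28,-133],[0,0,-1.11],30],
    [[326,-29,-133],[0,0,-1.15],30],
    [[333,-30,-133],[0,0,-1.162],30],
    [[333,-30,-133],[0,0,-1.162],30],
    [[333,-30,-133],[0,0,-1.162],30],
  ],
)

```text
t: 15.45
eef_pos: [496.0, 320.7, 224.4]
tool_rot: [[-0.956, 0.292, -0.0], [0.292, 0.956, -0.0], [0.0, -0.0, -1.0]]
force: [0.2, -0.0, -1.2]
width: 44.5
```

```bash
python3 go.py 496 321 87 1.276 496 321 85.5 1.276
```

```text
t 15.45 pos [496.  320.7 224.4] th 1.275 w 44.5 F [ 0.2 -0.  -1.2]
[0.1, 0.3, 137.4] turn z -0.001
[0.1, 0.3, 138.9] turn z -0.001
```

Call:
arm_command(
  deltas=[
    [[0,0,10],[0,0,0],30],
    [[0,0,32],[0,0,0],30],
    [[0,0,58],[0,0,0],30],
    [[0,0,84],[0,0,0],30],
    [[0,0,106],[0,0,0],30],
    [[0,0,122],[0,0,0],30],
    [[0,0,130],[0,0,0],30],
    [[0,0,134],[0,0,0],30],
    [[0,0,137],[0,0,0],30],
    [[0,0,137.5],[0,0,0],30],
    [[0,0,138],[0,0,0],30],
    [[0,0,138],[0,0,0],30],
    [[0,0,138],[0,0,0],30],
  ],
)

```text
t: 16.53
eef_pos: [496.1, 321.5, 87.0]
tool_rot: [[-0.957, 0.291, 0.001], [0.291, 0.957, 0.001], [-0.001, 0.001, -1.0]]
force: [-0.5, -0.5, -2.3]
width: 44.7
```

Call:
arm_command(
  deltas=[
    [[0,0,1],[0,0,0],30],
    [[0,0,1],[0,0,0],30],
    [[0,0,1],[0,0,0],30],
  ],
)

```text
t: 16.78
eef_pos: [496.3, 321.5, 86.7]
tool_rot: [[-0.957, 0.29, 0.002], [0.29, 0.957, 0.001], [-0.001, 0.001, -1.0]]
force: [-1.6, -2.3, 9.1]
width: 44.6
```

Call:
arm_command(
  deltas=[
    [[0,0,0],[0,0,0],48],
    [[0,0,0],[0,0,0],58],
    [[0,0,0],[0,0,0],70],
    [[0,0,0],[0,0,0],80],
    [[0,0,0],[0,0,0],80],
    [[0,0,0],[0,0,0],80],
    [[0,0,-10],[0,0,0],80],
    [[0,0,-30],[0,0,0],80],
    [[0,0,-60],[0,0,0],80],
    [[0,0,-95],[0,0,0],80],
    [[0,0,-130],[0,0,0],80],
    [[0,0,-145],[0,0,0],80],
    [[0,0,-145],[0,0,0],80],
  ],
)

```text
t: 17.87
eef_pos: [496.9, 322.0, 235.1]
tool_rot: [[-0.957, 0.29, 0.006], [0.29, 0.957, 0.003], [-0.005, 0.005, -1.0]]
force: [-0.3, -1.2, 0.2]
width: 80.1
```

```bash
python3 go.py 600 32 180 .114; python3 - <<'E'
from h import *
d=img("wrist"); e=img("top")
cv2.imwrite("pics/w5c.png",np.hstack([cv2.resize(d["img"],(480,300)),e["img"][160:360,120:400][:, :].repeat(1,0) if 0 else cv2.resize(e["img"][180:340,110:280],(319,300))]))
E
```

```text
t 17.87 pos [496.9 322.  235.1] th 1.276 w 80.1 F [-0.3 -1.2  0.2]
[-182.6, -247.8, 54.8] turn z 1.162
```

View pics/w5c.png

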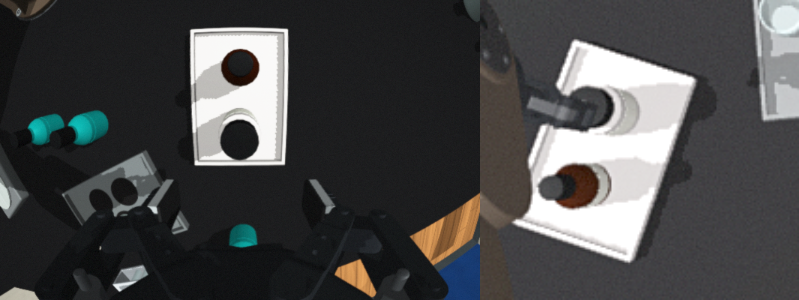

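Both bottles stand upright in the white tray, amber at wrist px (240,68) and white at (240,138). Next is the jar.

Call:
arm_command(
  deltas=[
    [[-183,-248,30],[0,0,1.162],80],
    [[-183,-248,30],[0,0,1.162],80],
    [[-183,-248,30],[0,0,1.162],80],
    [[-183,-248,30],[0,0,1.162],80],
    [[-183,-248,30],[0,0,1.162],80],
    [[-183,-248,30],[0,0,1.162],80],
    [[-183,-248,30],[0,0,1.162],80],
    [[-183,-248,30],[0,0,1.162],80],
    [[-183,-248,30],[0,0,1.162],80],
    [[-183,-248,55],[0,0,1.162],70],
    [[-183,-248,55],[0,0,1.162],66],
    [[-183,-248,55],[0,0,1.162],66],
    [[-183,-248,55],[0,0,1.162],66],
    [[-183,-248,55],[0,0,1.162],66],
  ],
)

```text
t: 19.13
eef_pos: [599.1, 31.3, 175.9]
tool_rot: [[-0.116, 0.993, 0.0], [0.993, 0.116, 0.0], [0.0, 0.0, -1.0]]
force: [0.0, -0.8, -0.3]
width: 66.0
```

```bash
python3 - <<'E'
from h import *
d=img("wrist"); v=d["img"].copy(); cv2.imwrite("pics/w6.png",v)
for o,g in dict(sample_jar=(624,36),beaker=(611,121),dish=(639,-47)).items():
    for r in nets.regions_of(o,"wrist")[:1]:
        x,f=fit(o,[(d,r["region"])],list(g)); print(o,r["bbox"],x.round(1),round(f,3))
        q=proj(d,place(M[o],*x,Z0[o])); cv2.polylines(v,[cv2.convexHull(q.astype(np.float32)).round().astype(int)],True,(0,255,0))
cv2.imwrite("pics/w6o.png",v)
E
python3 go.py 624.5 36 90 .114 624.5 36 24 .114
```

```text
sample_jar [325.1, 151.5, 375.4, 210.4] [625.4  35.5] 0.059
beaker [319.8, 50.9, 383.5, 112.8] [611.7 122.6] 0.044
dish [327.7, 239.2, 379.1, 287.1] [638.8 -47. ] 0.075
t 19.33 pos [599.1  31.1 175.9] th 0.115 w 65.8 F [-0.1  0.4  0.5]
[2.0, 25.7, 85.9] turn z 0.001
[2.0, 25.7, 151.9] turn z 0.001
```

View pics/w6o.png

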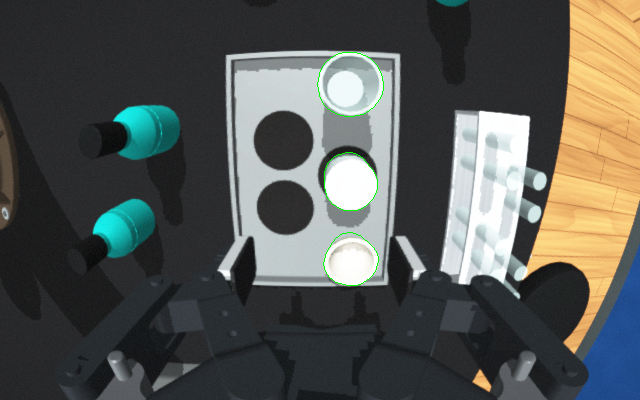

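Call:
arm_command(
  deltas=[
    [[1.6,26.5,25],[0,0,0],64],
    [[1.6,26.5,50],[0,0,0],64],
    [[1.6,26.5,80],[0,0,0],64],
    [[1.6,26.5,105],[0,0,0],64],
    [[1.6,26.5,125],[0,0,0],64],
    [[1.6,26.5,140],[0,0,0],64],
    [[1.6,26.5,149],[0,0,0],64],
    [[1.6,26.5,154],[0,0,0],64],
    [[1.6,26.5,154],[0,0,0],64],
    [[1.6,26.5,154],[0,0,0],64],
  ],
)

```text
t: 20.17
eef_pos: [625.5, 35.6, 22.0]
tool_rot: [[-0.114, 0.993, 0.001], [0.993, 0.114, 0.0], [-0.0, 0.001, -1.0]]
force: [0.4, 0.2, 0.1]
width: 63.7
```

Call:
arm_command(
  deltas=[
    [[0,0,0],[0,0,0],50],
    [[0,0,0],[0,0,0],40],
    [[0,0,0],[0,0,0],35],
    [[0,0,0],[0,0,0],35],
    [[0,0,0],[0,0,0],35],
    [[0,0,0],[0,0,0],35],
    [[0,0,-2],[0,0,0],35],
    [[0,0,-6],[0,0,0],35],
    [[0,0,-6],[0,0,0],35],
    [[0,0,-6],[0,0,0],35],
  ],
)

```text
t: 21.0
eef_pos: [625.2, 35.5, 27.7]
tool_rot: [[-0.114, 0.994, 0.001], [0.994, 0.114, 0.0], [-0.0, 0.001, -1.0]]
force: [-0.9, -0.1, -1.7]
width: 46.6
```

```bash
python3 go.py 600 0 180 .114; python3 - <<'E'
from h import *
d=img("wrist"); v=d["img"].copy()
s=readout.read_state(); p=np.array(s["eef_pos"]); R=np.array(s["tool_rot"])
print(proj(d,np.array([p+R@[0,0,z] for z in(0,-19,-24)])).round(0).tolist())
cv2.imwrite("pics/w7.png",v[50:390,120:560])
E
```

```text
t 21.0 pos [625.2  35.5  27.7] th 0.114 w 46.6 F [-0.9 -0.1 -1.7]
[-32.4, -29.0, -152.3] turn z 0.0
[[321.0, 249.0], [321.0, 267.0], [321.0, 272.0]]
```

View pics/w7.png

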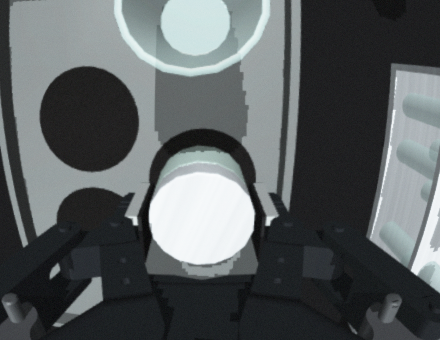

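The jar is held square, with its lid at crop px (201,216) between the pads. I'll lift it and carry it just past the balance so the wrist camera can measure the pan.

Call:
arm_command(
  deltas=[
    [[0,0,-10],[0,0,0],35],
    [[0,0,-30],[0,0,0],35],
    [[0,0,-56],[0,0,0],35],
    [[0,0,-84],[0,0,0],35],
    [[0,0,-112],[0,0,0],35],
    [[0,0,-138],[0,0,0],35],
    [[0,0,-158],[0,0,0],35],
    [[0,0,-165],[0,0,0],35],
  ],
)

```text
t: 21.72
eef_pos: [625.9, 35.5, 196.1]
tool_rot: [[-0.114, 0.993, 0.005], [0.993, 0.114, -0.0], [-0.001, 0.005, -1.0]]
force: [0.5, -0.8, -1.2]
width: 46.1
```

```bash
python3 go.py 449 -430 192 .114
```

```text
t 21.72 pos [625.9  35.5 196.1] th 0.114 w 46.1 F [ 0.5 -0.8 -1.2]
[-442.3, -228.8, 3.4] turn z 0.0
```

Call:
arm_command(
  deltas=[
    [[-8,-4,0],[0,0,0],35],
    [[-25,-13,0],[0,0,0],35],
    [[-50,-26,0],[0,0,0],35],
    [[-77,-40,0],[0,0,0],35],
    [[-105,-54,0],[0,0,0],35],
    [[-133,-69,0],[0,0,0],35],
    [[-161,-83,0],[0,0,0],35],
    [[-189,-98,0],[0,0,0],35],
    [[-217,-112,0],[0,0,0],35],
    [[-245,-127,0],[0,0,0],35],
    [[-273,-141,0],[0,0,0],35],
    [[-301,-156,0],[0,0,0],35],
    [[-329,-170,0],[0,0,0],35],
    [[-357,-185,0],[0,0,0],35],
    [[-385,-199,0],[0,0,0],35],
    [[-410,-212,0],[0,0,0],35],
    [[-430,-222,0],[0,0,0],35],
    [[-442,-229,0],[0,0,0],35],
    [[-442,-229,0],[0,0,0],35],
    [[-442,-229,0],[0,0,0],35],
  ],
)

```text
t: 23.38
eef_pos: [447.2, -429.5, 191.1]
tool_rot: [[-0.113, 0.994, -0.001], [0.994, 0.113, 0.002], [0.002, -0.001, -1.0]]
force: [0.3, -0.3, -2.7]
width: 46.2
```

```bash
python3 go.py 449 -353.5 75 .114; python3 - <<'E'
from h import *
d=img("wrist"); v=d["img"].copy(); cv2.imwrite("pics/w8.png",v)
for r in nets.regions_of("balance","wrist")[:2]:
    x,f=fit("balance",[(d,r["region"])],[449,-353,27],True); print(r["bbox"],x.round(1),round(f,3))
a=np.linspace(0,6.28,40)
for p,c in(((449,-353.5),(0,255,0)),(x[:2],(0,0,255))):
    q=proj(d,np.c_[58*np.cos(a)+p[0],58*np.sin(a)+p[1],0*a+48]); cv2.polylines(v,[q.round().astype(int)],True,c)
cv2.imwrite("pics/w8o.png",v)
E
```

```text
t 23.38 pos [ 447.2 -429.5  191.1] th 0.113 w 46.2 F [ 0.3 -0.3 -2.7]
[75.1, 10.5, 116.2] turn z -0.001
[200.3, 23.6, 414.8, 196.6] [ 447.7 -352.4   27.3] 0.026
```

View pics/w8o.png

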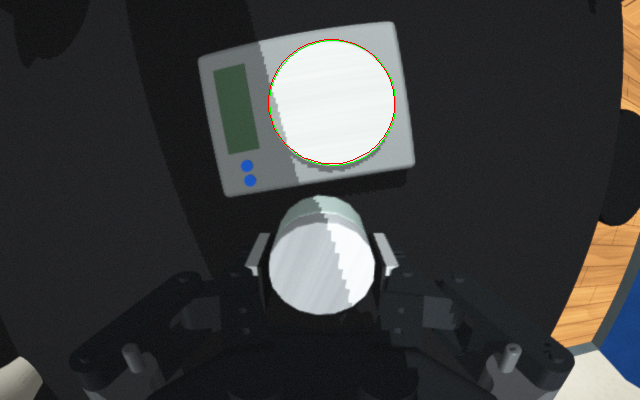

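The jar is upright in the hand at px (322,265). The pan fits a circle at px (332,101), centre (449,-353). I'll move over it and lower.

Call:
arm_command(
  deltas=[
    [[10,1,0],[0,0,0],35],
    [[30,4,0],[0,0,0],35],
    [[52,7,10],[0,0,0],35],
    [[68,10,25],[0,0,0],35],
    [[74,11,45],[0,0,0],35],
    [[74,11,68],[0,0,0],35],
    [[74,11,90],[0,0,0],35],
    [[74,11,106],[0,0,0],35],
    [[74,11,116],[0,0,0],35],
    [[74,11,121],[0,0,0],35],
    [[74,11,123],[0,0,0],35],
    [[74,11,124],[0,0,0],35],
    [[74,11,124],[0,0,0],35],
    [[74,11,124],[0,0,0],35],
  ],
)

```text
t: 24.65
eef_pos: [450.7, -355.1, 69.0]
tool_rot: [[-0.114, 0.994, 0.001], [0.994, 0.114, -0.001], [-0.001, 0.001, -1.0]]
force: [-0.4, -0.1, -2.3]
width: 46.1
```

```bash
python3 go.py 449 -355 64.3 .114
```

```text
t 24.65 pos [ 450.7 -355.1   69. ] th 0.114 w 46.1 F [-0.4 -0.1 -2.3]
[0.3, -1.6, 4.7] turn z -0.0
```

Call:
arm_command(
  deltas=[
    [[0,-1.5,1],[0,0,0],35],
    [[0,-1.5,2],[0,0,0],35],
    [[0,-1.5,3],[0,0,0],35],
    [[0,-1.5,3.5],[0,0,0],35],
    [[0,-1.5,3.5],[0,0,0],35],
    [[0,-1.5,3.5],[0,0,0],35],
  ],
)

```text
t: 25.15
eef_pos: [448.8, -355.2, 65.7]
tool_rot: [[-0.114, 0.994, 0.0], [0.994, 0.114, -0.0], [-0.001, 0.0, -1.0]]
force: [-3.1, 2.2, 11.1]
width: 46.4
```

Call:
arm_command(
  deltas=[
    [[0,0,0.5],[0,0,0],35],
    [[0,0,0.5],[0,0,0],35],
    [[0,0,0.5],[0,0,0],35],
  ],
)

```text
t: 25.4
eef_pos: [448.9, -355.2, 65.7]
tool_rot: [[-0.114, 0.994, 0.001], [0.994, 0.114, -0.001], [-0.001, 0.001, -1.0]]
force: [-5.0, 3.3, 16.1]
width: 46.3
```

Call:
arm_command(
  deltas=[
    [[0,0,-0.6],[0,0,0],35],
    [[0,0,-0.6],[0,0,0],50],
    [[0,0,-0.6],[0,0,0],58],
    [[0,0,-0.6],[0,0,0],70],
    [[0,0,-0.6],[0,0,0],80],
    [[0,0,-0.6],[0,0,0],80],
    [[0,0,-5],[0,0,0],80],
    [[0,0,-20],[0,0,0],80],
    [[0,0,-45],[0,0,0],80],
    [[0,0,-80],[0,0,0],80],
    [[0,0,-115],[0,0,0],80],
    [[0,0,-150],[0,0,0],80],
    [[0,0,-165],[0,0,0],80],
    [[0,0,-165],[0,0,0],80],
  ],
)

```text
t: 26.57
eef_pos: [449.8, -355.8, 233.5]
tool_rot: [[-0.114, 0.993, 0.005], [0.993, 0.114, -0.005], [-0.005, 0.004, -1.0]]
force: [0.0, 0.0, -0.2]
width: 80.2
```

```bash
python3 go.py 496.2 321.5 235 1.276; python3 - <<'E'
from h import *
Z0["sample_jar"]=48
for n in("wrist","top"):
    d=img(n); v=d["img"].copy(); cv2.imwrite(f"pics/w9{n}.png",v)
    for r in nets.regions_of("sample_jar",n):
        if r["region"].sum()<150: continue
        x,f=fit("sample_jar",[(d,r["region"])],[449,-354]); print(n,r["bbox"],x.round(1),round(f,3))
    a=np.linspace(0,6.28,60)
    for rr,z in((58,48),(24,90)):
        q=proj(d,np.c_[rr*np.cos(a)+449,rr*np.sin(a)-353.5,0*a+z]); cv2.polylines(v,[q.round().astype(int)],True,(0,255,0))
    if n=="wrist": w=v[100:400,100:500]
    else: cv2.imwrite("pics/w9o.png",np.hstack([w,cv2.resize(v[200:350,400:580],(360,300))]))
E
```

```text
t 26.57 pos [ 449.8 -355.8  233.5] th 0.114 w 80.2 F [ 0.   0.  -0.2]
[667.6, 123.3, -4.4] turn z -1.162
wrist [293.7, 150.1, 342.6, 203.1] [ 448.7 -355.5] 0.032
top [483.8, 254.6, 516.7, 281.8] [ 446.3 -355.5] 0.082
top [142.9, 266.1, 181.4, 290.4] [ 449. -354.] 1.0
```

View pics/w9o.png

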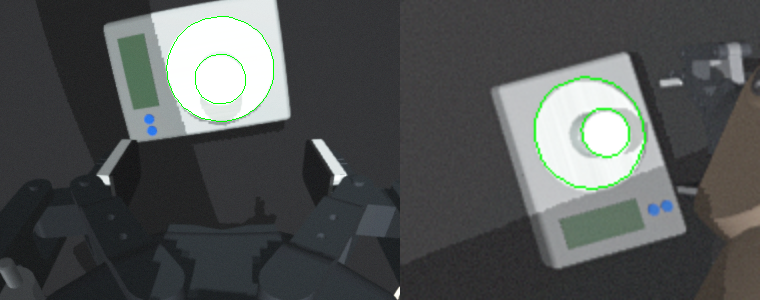

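The jar stands about 2 mm from the pan's centre in both views: the jar fit is (448.7,-355.5) and the pan (449,-353.5). Now the bottles go back, white first.

Call:
arm_command(
  deltas=[
    [[667.6,123.3,-4],[0,0,-1.162],80],
    [[667.6,123.3,-4],[0,0,-1.162],80],
    [[667.6,123.3,-4],[0,0,-1.162],80],
    [[667.6,123.3,-4],[0,0,-1.162],80],
    [[667.6,123.3,-4],[0,0,-1.162],80],
    [[667.6,123.3,-4],[0,0,-1.162],80],
    [[667.6,123.3,-4],[0,0,-1.162],80],
    [[667.6,123.3,-4],[0,0,-1.162],80],
    [[667.6,123.3,-4],[0,0,-1.162],80],
    [[667.6,123.3,-4],[0,0,-1.162],80],
    [[667.6,123.3,-4],[0,0,-1.162],80],
    [[667.6,123.3,-4],[0,0,-1.162],80],
    [[667.6,123.3,-4],[0,0,-1.162],80],
    [[667.6,123.3,-4],[0,0,-1.162],80],
    [[667.6,123.3,-4],[0,0,-1.162],80],
    [[667.6,123.3,-4],[0,0,-1.162],80],
    [[667.6,123.3,-4],[0,0,-1.162],80],
    [[667.6,123.3,-4],[0,0,-1.162],80],
    [[667.6,123.3,-4],[0,0,-1.162],80],
    [[667.6,123.3,-4],[0,0,-1.162],80],
  ],
)

```text
t: 28.43
eef_pos: [495.2, 321.1, 232.5]
tool_rot: [[-0.957, 0.291, -0.002], [0.291, 0.957, -0.001], [0.001, -0.001, -1.0]]
force: [0.0, -0.2, -1.0]
width: 80.0
```

```bash
python3 go.py 496.2 321.5 86 1.276;  python3 - <<'E'
from h import *
Z0["wide_bottle"]=Z0["narrow_bottle"]=5
d=img("wrist")
for o,g in dict(wide_bottle=(496,321),narrow_bottle=(410,347)).items():
    for r in nets.regions_of(o,"wrist")[:2]:
        if r["region"].sum()<200: continue
        x,f=fit(o,[(d,r["region"])],list(g)); print(o,r["bbox"],x.round(1),round(f,3))
E
```

```text
t 28.43 pos [495.2 321.1 232.5] th 1.275 w 80.0 F [ 0.  -0.2 -1. ]
[-1.0, 0.9, 146.5] turn z -0.001
wide_bottle [291.5, 149.3, 351.7, 219.1] [496.8 320.6] 0.052
narrow_bottle [309.2, 301.4, 343.4, 334.0] [410. 347.] 1.0
narrow_bottle [14.2, 152.4, 88.4, 198.2] [410. 347.] 1.0
```

Call:
arm_command(
  deltas=[
    [[-1,0.9,15],[0,0,0],80],
    [[-1,0.9,45],[0,0,0],80],
    [[-1,0.9,75],[0,0,0],80],
    [[-1,0.9,100],[0,0,0],80],
    [[-1,0.9,122],[0,0,0],80],
    [[-1,0.9,137],[0,0,0],80],
    [[-1,0.9,146],[0,0,0],80],
    [[-1,0.9,146],[0,0,0],80],
    [[-1,0.9,146],[0,0,0],60],
    [[-1,0.9,146],[0,0,0],40],
    [[-1,0.9,146],[0,0,0],30],
    [[-1,0.9,146],[0,0,0],30],
    [[-1,0.9,146],[0,0,0],30],
    [[-1,0.9,146],[0,0,0],30],
    [[-1,0.9,146],[0,0,0],30],
    [[-1,0.9,146],[0,0,0],30],
  ],
)

```text
t: 29.92
eef_pos: [497.2, 322.9, 88.8]
tool_rot: [[-0.957, 0.29, 0.002], [0.29, 0.957, 0.001], [-0.002, 0.001, -1.0]]
force: [-0.6, -2.5, 6.0]
width: 44.5
```

Call:
arm_command(
  deltas=[
    [[0,0,-3],[0,0,0],30],
    [[0,0,-6],[0,0,0],30],
    [[0,0,-6],[0,0,0],30],
    [[0,0,-6],[0,0,0],30],
  ],
)

```text
t: 30.25
eef_pos: [496.7, 322.9, 93.7]
tool_rot: [[-0.957, 0.29, 0.001], [0.29, 0.957, 0.0], [-0.0, 0.001, -1.0]]
force: [-0.0, 0.3, -2.0]
width: 44.6
```

```bash
python3 go.py 563.7 -6.1 225 .114
```

```text
t 30.25 pos [496.7 322.9  93.7] th 1.276 w 44.6 F [-0.   0.3 -2. ]
[-159.7, -295.3, -131.4] turn z 1.162
```

Call:
arm_command(
  deltas=[
    [[0,0,-10],[0,0,0],30],
    [[0,0,-30],[0,0,0],30],
    [[0,0,-56],[0,0,0],30],
    [[0,0,-84],[0,0,0],30],
    [[-4,-7,-110],[0,0,0.03],30],
    [[-12,-22,-125],[0,0,0.1],30],
    [[-25,-46,-131],[0,0,0.19],30],
    [[-39,-72,-131],[0,0,0.3],30],
    [[-53,-98,-131],[0,0,0.41],30],
    [[-67,-124,-131],[0,0,0.52],30],
    [[-81,-150,-131],[0,0,0.63],30],
    [[-95,-176,-131],[0,0,0.74],30],
    [[-109,-202,-131],[0,0,0.85],30],
    [[-123,-228,-131],[0,0,0.95],30],
    [[-137,-253,-131],[0,0,1.05],30],
    [[-148,-274,-131],[0,0,1.11],30],
    [[-156,-288,-131],[0,0,1.15],30],
    [[-159.7,-295.3,-131],[0,0,1.162],30],
    [[-159.7,-295.3,-131],[0,0,1.162],30],
    [[-159.7,-295.3,-131],[0,0,1.162],30],
  ],
)

```text
t: 31.92
eef_pos: [563.5, -5.9, 224.5]
tool_rot: [[-0.114, 0.993, -0.0], [0.993, 0.114, 0.0], [0.0, -0.0, -1.0]]
force: [-0.8, 0.4, -2.1]
width: 44.6
```

```bash
python3 go.py 563.7 -6.1 89 .114
```

```text
t 31.92 pos [563.5  -5.9 224.5] th 0.115 w 44.6 F [-0.8  0.4 -2.1]
[-0.3, 0.2, 135.5] turn z 0.001
```

Call:
arm_command(
  deltas=[
    [[0,0,10],[0,0,0],30],
    [[0,0,32],[0,0,0],30],
    [[0,0,58],[0,0,0],30],
    [[0,0,84],[0,0,0],30],
    [[0,0,106],[0,0,0],30],
    [[0,0,122],[0,0,0],30],
    [[0,0,129],[0,0,0],30],
    [[0,0,133],[0,0,0],30],
    [[0,0,135],[0,0,0],30],
    [[0,0,136],[0,0,0],30],
    [[0,0,136],[0,0,0],30],
    [[0,0,136],[0,0,0],30],
  ],
)

```text
t: 32.92
eef_pos: [564.1, -6.1, 89.1]
tool_rot: [[-0.114, 0.993, 0.002], [0.993, 0.114, -0.0], [-0.0, 0.002, -1.0]]
force: [0.4, -0.1, -1.6]
width: 44.5
```

Call:
arm_command(
  deltas=[
    [[0,0,1],[0,0,0],30],
    [[0,0,1],[0,0,0],30],
    [[0,0,1],[0,0,0],30],
  ],
)

```text
t: 33.17
eef_pos: [564.1, -6.2, 88.7]
tool_rot: [[-0.114, 0.994, 0.002], [0.994, 0.114, -0.0], [-0.0, 0.002, -1.0]]
force: [-3.0, -0.5, 10.7]
width: 44.2
```

Contact. Release, rise and go to the amber bottle.

Call:
arm_command(
  deltas=[
    [[0,0,0],[0,0,0],48],
    [[0,0,0],[0,0,0],58],
    [[0,0,0],[0,0,0],70],
    [[0,0,0],[0,0,0],80],
    [[0,0,0],[0,0,0],80],
    [[0,0,0],[0,0,0],80],
    [[0,0,-10],[0,0,0],80],
    [[0,0,-30],[0,0,0],80],
    [[0,0,-60],[0,0,0],80],
    [[0,0,-95],[0,0,0],80],
    [[0,0,-130],[0,0,0],80],
    [[0,0,-145],[0,0,0],80],
    [[0,0,-145],[0,0,0],80],
  ],
)

```text
t: 34.25
eef_pos: [564.8, -6.2, 236.9]
tool_rot: [[-0.114, 0.993, 0.007], [0.993, 0.114, -0.001], [-0.002, 0.007, -1.0]]
force: [0.1, -0.6, 0.2]
width: 80.2
```

```bash
python3 go.py 410.2 347.2 235 1.276;  python3 - <<'E'
from h import *
d=img("wrist"); cv2.imwrite("pics/w10.png",d["img"])
for o,g in dict(wide_bottle=(563,-6)).items():
    for r in nets.regions_of(o,"wrist")[:2]:
        if r["region"].sum()<200: continue
        x,f=fit(o,[(d,r["region"])],list(g)); print(o,r["bbox"],x.round(1),round(f,3))
E
```

```text
t 34.25 pos [564.8  -6.2 236.9] th 0.114 w 80.2 F [ 0.1 -0.6  0.2]
[368.8, -113.4, 0.6] turn z -1.162
wide_bottle [287.8, 148.0, 349.1, 215.7] [562.   -5.8] 0.058
```

Call:
arm_command(
  deltas=[
    [[368.8,-113.4,0],[0,0,-1.162],80],
    [[368.8,-113.4,0],[0,0,-1.162],80],
    [[368.8,-113.4,0],[0,0,-1.162],80],
    [[368.8,-113.4,0],[0,0,-1.162],80],
    [[368.8,-113.4,0],[0,0,-1.162],80],
    [[368.8,-113.4,0],[0,0,-1.162],80],
    [[368.8,-113.4,0],[0,0,-1.162],80],
    [[368.8,-113.4,0],[0,0,-1.162],80],
    [[368.8,-113.4,0],[0,0,-1.162],80],
    [[368.8,-113.4,0],[0,0,-1.162],80],
    [[368.8,-113.4,0],[0,0,-1.162],80],
    [[368.8,-113.4,0],[0,0,-1.162],80],
    [[368.8,-113.4,0],[0,0,-1.162],80],
    [[368.8,-113.4,0],[0,0,-1.162],80],
  ],
)

```text
t: 35.52
eef_pos: [409.6, 346.1, 231.9]
tool_rot: [[-0.956, 0.293, -0.001], [0.293, 0.956, -0.0], [0.0, -0.001, -1.0]]
force: [-0.3, -0.3, -0.1]
width: 80.1
```

```bash
python3 go.py 410.2 347.2 92 1.276;  python3 - <<'E'
from h import *
Z0["narrow_bottle"]=5
d=img("wrist")
for r in nets.regions_of("narrow_bottle","wrist")[:3]:
        if r["region"].sum()<200: continue
        x,f=fit("narrow_bottle",[(d,r["region"])],[410,347]); print(r["bbox"],x.round(1),round(f,3))
E
```

```text
t 35.52 pos [409.6 346.1 231.9] th 1.273 w 80.1 F [-0.3 -0.3 -0.1]
[-0.3, 1.3, 139.9] turn z -0.003
[86.3, 214.8, 153.9, 275.3] [410. 347.] 1.0
[31.2, 210.4, 98.1, 262.7] [410. 347.] 1.0
[302.1, 148.0, 346.3, 211.3] [411.8 347.7] 0.054
```

Call:
arm_command(
  deltas=[
    [[-0.8,1.2,15],[0,0,0],80],
    [[-0.8,1.2,45],[0,0,0],80],
    [[-0.8,1.2,75],[0,0,0],80],
    [[-0.8,1.2,100],[0,0,0],80],
    [[-0.8,1.2,120],[0,0,0],80],
    [[-0.8,1.2,132],[0,0,0],80],
    [[-0.8,1.2,139.5],[0,0,0],80],
    [[-0.8,1.2,139.5],[0,0,0],80],
    [[-0.8,1.2,139.5],[0,0,0],50],
    [[-0.8,1.2,139.5],[0,0,0],30],
    [[-0.8,1.2,139.5],[0,0,0],10],
    [[-0.8,1.2,139.5],[0,0,0],10],
    [[-0.8,1.2,139.5],[0,0,0],10],
    [[-0.8,1.2,139.5],[0,0,0],10],
    [[-0.8,1.2,139.5],[0,0,0],10],
    [[-0.8,1.2,139.5],[0,0,0],10],
    [[-0.8,1.2,139.5],[0,0,0],10],
  ],
)

```text
t: 37.03
eef_pos: [410.4, 348.4, 93.7]
tool_rot: [[-0.957, 0.29, 0.001], [0.29, 0.957, 0.001], [-0.001, 0.001, -1.0]]
force: [-0.9, -1.1, 5.2]
width: 26.4
```

Call:
arm_command(
  deltas=[
    [[0,0,-3],[0,0,0],10],
    [[0,0,-6],[0,0,0],10],
    [[0,0,-6],[0,0,0],10],
    [[0,0,-6],[0,0,0],10],
  ],
)

```text
t: 37.37
eef_pos: [410.2, 348.3, 99.1]
tool_rot: [[-0.957, 0.291, 0.0], [0.291, 0.957, 0.0], [-0.0, 0.0, -1.0]]
force: [0.1, 0.6, -1.2]
width: 26.7
```

```bash
python3 go.py 556.2 65.8 232 .114
```

```text
t 37.37 pos [410.2 348.3  99.1] th 1.276 w 26.7 F [ 0.1  0.6 -1.2]
[-221.8, -227.9, -133.0] turn z 1.162
```

Call:
arm_command(
  deltas=[
    [[0,0,-10],[0,0,0],10],
    [[0,0,-30],[0,0,0],10],
    [[0,0,-56],[0,0,0],10],
    [[0,0,-84],[0,0,0],10],
    [[-5,-5,-110],[0,0,0.03],10],
    [[-17,-17,-126],[0,0,0.1],10],
    [[-34,-35,-133],[0,0,0.19],10],
    [[-54,-55,-133],[0,0,0.3],10],
    [[-74,-76,-133],[0,0,0.41],10],
    [[-94,-97,-133],[0,0,0.52],10],
    [[-114,-117,-133],[0,0,0.63],10],
    [[-134,-138,-133],[0,0,0.74],10],
    [[-154,-158,-133],[0,0,0.85],10],
    [[-174,-179,-133],[0,0,0.95],10],
    [[-193,-198,-133],[0,0,1.05],10],
    [[-208,-214,-133],[0,0,1.11],10],
    [[-218,-224,-133],[0,0,1.15],10],
    [[-221.8,-227.9,-133],[0,0,1.162],10],
    [[-221.8,-227.9,-133],[0,0,1.162],10],
    [[-221.8,-227.9,-133],[0,0,1.162],10],
  ],
)

```text
t: 39.03
eef_pos: [555.8, 66.3, 231.9]
tool_rot: [[-0.115, 0.993, -0.0], [0.993, 0.115, 0.0], [0.0, -0.0, -1.0]]
force: [-0.6, -0.3, -0.6]
width: 26.8
```

```bash
python3 go.py 556.2 65.8 94.5 .114
```

```text
t 39.03 pos [555.8  66.3 231.9] th 0.115 w 26.8 F [-0.6 -0.3 -0.6]
[-0.6, 0.4, 137.4] turn z 0.001
```

Call:
arm_command(
  deltas=[
    [[0,0,10],[0,0,0],10],
    [[0,0,32],[0,0,0],10],
    [[0,0,58],[0,0,0],10],
    [[0,0,84],[0,0,0],10],
    [[0,0,106],[0,0,0],10],
    [[0,0,122],[0,0,0],10],
    [[0,0,130],[0,0,0],10],
    [[0,0,134],[0,0,0],10],
    [[0,0,136.5],[0,0,0],10],
    [[0,0,137.5],[0,0,0],10],
    [[0,0,137.5],[0,0,0],10],
    [[0,0,137.5],[0,0,0],10],
  ],
)

```text
t: 40.03
eef_pos: [556.5, 65.8, 95.1]
tool_rot: [[-0.114, 0.993, 0.001], [0.993, 0.114, 0.0], [-0.0, 0.001, -1.0]]
force: [-0.2, 0.2, -1.7]
width: 26.5
```

Call:
arm_command(
  deltas=[
    [[0,0,1],[0,0,0],10],
    [[0,0,1],[0,0,0],10],
    [[0,0,1],[0,0,0],10],
  ],
)

```text
t: 40.28
eef_pos: [556.4, 65.7, 93.7]
tool_rot: [[-0.114, 0.994, 0.001], [0.994, 0.114, 0.0], [-0.0, 0.001, -1.0]]
force: [0.1, 0.9, 2.1]
width: 26.8
```

Contact just begun (force +2 N). Release and rise.

Call:
arm_command(
  deltas=[
    [[0,0,0.4],[0,0,0],10],
    [[0,0,0.4],[0,0,0],30],
    [[0,0,0.4],[0,0,0],40],
    [[0,0,0.4],[0,0,0],60],
    [[0,0,0.4],[0,0,0],80],
    [[0,0,0.4],[0,0,0],80],
    [[0,0,0.4],[0,0,0],80],
    [[0,0,-10],[0,0,0],80],
    [[0,0,-30],[0,0,0],80],
    [[0,0,-60],[0,0,0],80],
    [[0,0,-95],[0,0,0],80],
    [[0,0,-130],[0,0,0],80],
    [[0,0,-165],[0,0,0],80],
    [[-30,0,-168],[0,0,0],80],
    [[-35,0,-168],[0,0,0],80],
    [[-35,0,-168],[0,0,0],80],
    [[-35,0,-168],[0,0,0],80],
  ],
)

```text
t: 41.7
eef_pos: [559.8, 30.9, 261.1]
tool_rot: [[-0.113, 0.994, -0.001], [0.994, 0.113, 0.0], [0.0, -0.001, -1.0]]
force: [-0.0, 0.1, -0.6]
width: 80.4
```

```bash
python3 go.py;  python3 - <<'E'
from h import *
G=dict(wide_bottle=(563,-6),narrow_bottle=(556,65),dish=(638,-47),beaker=(611,122))
for n in("wrist","top"):
    d=img(n)
    if n=="wrist": w=d["img"][40:340,120:520]
    else: cv2.imwrite("pics/w11.png",np.hstack([w,cv2.resize(d["img"][80:320,240:560],(400,300))]))
    for o,g in G.items():
        for r in nets.regions_of(o,n):
            if r["region"].sum()<200: continue
            x,f=fit(o,[(d,r["region"])],list(g))
            if f<.5: print(n,o,x.round(1),round(f,3))
    for r in nets.regions_of("tube_rack",n)[:1]:
        x,f=fit("tube_rack",[(d,r["region"])],[775,28,13],True); print(n,"rack",x.round(1),round(f,3))
E
```

```text
t 41.7 pos [559.8  30.9 261.1] th 0.113 w 80.4 F [-0.   0.1 -0.6]
wrist wide_bottle [562.6  -5.6] 0.069
wrist narrow_bottle [556.6  63.5] 0.052
wrist dish [638.1 -47.1] 0.104
wrist beaker [611.9 123.1] 0.106
wrist rack [775.7  25.8  12.6] 0.132
top rack [778.6  24.7  17.8] 0.382
```

View pics/w11.png

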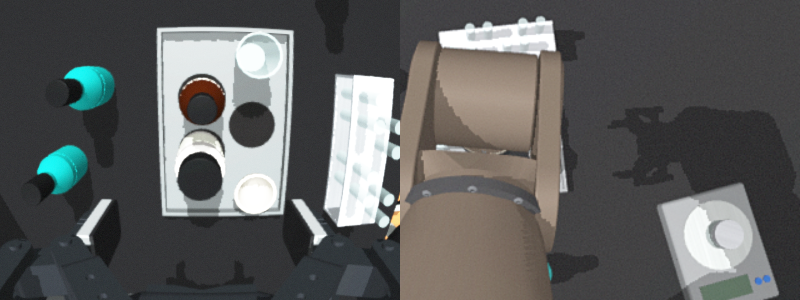

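Both bottles stand on their spots, amber at crop px (202,100) and white at (200,165), each within about 1 mm of its starting wrist fit. The dish, beaker and rack have not moved, and the jar is on the pan. Handing in.

```bash
python3 -c "
from workcell import robot; print(robot.close_job())"
```

```text
the job is handed in; nothing more can be done
None
```

The job is done and handed in at about 42 s of the 115 s allowed. Both bottles went into the side tray, the jar went onto the balance pan, and each bottle went back to its own spot. The interface reports no verdict, so the results below are my own checks.

- **Bottles:** in the last wrist-camera fits, each is within about 1 mm of where it was measured at the start. The white bottle is at (562.6, -5.6) mm, from (563.2, -5.8). The amber one is at (556.6, 63.5), from (556.6, 63.9). Both are upright and released.
- **Jar:** it stood upright about 2 mm from the pan centre by the wrist camera. The highest contact force I read while setting it down was 16 N, against the 40 N limit.
- **Dish, beaker and rack:** the last wrist fits are within about 2 to 3 mm of the earlier ones. I did not touch the turquoise look-alikes.
- **Disagreements:** the fixed top and side cameras differ from the wrist camera by 2 to 4 mm, roughly their calibration error. In the last top picture the arm hid the storage tray, so the final bottle check rests on the wrist view alone. The jar was last measured right after it was set down, and the final top picture still shows it on the pan.

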